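# Fill the drying rack with wet painted coasters

### The arm

A 6-joint arm with a two-finger parallel gripper is mounted at the origin on the work surface. World frame = base frame: x ahead of the robot, y to its left, z up, the work surface at z = 0. Lengths are in mm, angles in rad, forces in N, time in s.
With the tool pointing down it reaches from about 350 to 975 mm from the base axis. Payload 7.1 kg.
Tool frame: the origin (TCP) lies midway between the tips of the shut fingers; the grasp point (between the pads) lies 19 mm behind it; z points along the fingers, x is the direction in which the jaws open and shut, and the axes are right-handed (so a half turn about z gives the same grasp; the last joint's range is limited). The gripper opens to 88 mm and grips with 3 to 60 N. Pads are 20 mm wide; open, the fingers measure 115 mm over their backs; the gripper's body (75 mm by 178 mm) begins 61 mm behind the grasp point.
Start: joints at [-1.28, 0.423, 1.63, -0, 1.089, -0.019], TCP at [190.56, -595.224, 222.675] pointing down, gripper open.
Joint ranges: [-3, 3], [-0.9, 2.11], [0.09, 2.58], [-1.31, 4.45], [0.11, 2.69], [-2.54, 2.54]. Speed limits (rad/s): [2.39, 2.39, 3.01, 3.14, 3.14, 3.14].

### API

Orientations are given as a rotation vector (axis times angle).
In Python, from workcell import telemetry, imaging, ticket gives the robot as it stands.
- The arm moves only by the tool jog_arm, never from a script. Its arguments are lists of equal length, an entry for each row: "travel": the shift along the world's x, y, z in units of 400 mm (1.0 is 400 mm), a list of three; "dr": the turn, a rotation vector about the world's x, y, z in units of 90 degrees (1.0 is 90 degrees), a list of three. In form: {"travel": [[tx, ty, tz], ...], "dr": [[wx, wy, wz], ...]}. A call has exactly 10 rows; each row is the pose to reach, as a shift and turn from the pose measured when the call began; what a row does not reach only later rows make up. A row lasts 1/10 s, in which the tool goes at most 50 mm and 8.59 degrees, less where a joint would pass 70% of its speed; a pose out of reach is approached as far as the arm can. A call with a number of a shift or a turn outside -1 to 1 is refused whole. A call with a gripper value outside its range is refused whole. "hand" is the opening, from -1 (shut) to 1 (fully open), set as the call begins (left out, the last holds). The fingers move at their own pace and stop on an object; the grip force is fixed at half the most. Time passes only in rows, so rows that repeat a pose let the fingers close, or fill a call up. It gives the time, the measured TCP pose, the force and the opening at its end, in the units of the state.
- telemetry.get_obs(): the state, without advancing time (a new reading comes with each control period).
- imaging.get_image(name): name is "side" or "top"; returns a dict with "pixels" (384x512x3 uint8, red, green, blue), "range_z" (384x512 float32, mm along the optical axis (not along the pixel's ray), 0 where there is no reading), "fx", "fy", "cx", "cy" (pixels), "extrinsics" (4x4, takes a point from world to camera coordinates). Camera axes: x right, y down, z forward; pixel columns grow to the right and rows downward; lengths in mm; the calibration is good to about 2 mm. A picture is of the moment at which its call begins.
- ticket.close_job(): hands the job in, once; it reports no verdict.
The state is a dict: "t": time; "qpos": joint angles; "qvel": joint speeds; "joint_torque": joint torques, N m; "ee_pos": TCP position; "orientation": TCP orientation; "ft_force": force on the tool from outside, world axes, zero at the start; "moment": the same for the moment, N m; "width": finger opening in mm.
Only numpy, scipy, OpenCV 4.12 (cv2) and the standard library are available. Lean on these libraries where they do the work, as an engineer would, in place of code of your own. Each camera call takes 0.05 s, during which the arm holds its last target. There are 200 camera calls.

### The job

Slide the loose coaster into the one bay of the drying rack that is still empty, and push in the racked coaster that sticks out of its bay, so that all four coasters sit fully home against the back rail, one to a bay, each racked one in the bay it started in. The paint is wet: slide the coasters flat on the table by their rims, never touching a painted face or lifting or tipping a coaster, and leave the jar, cup, mug, bottle, tape and pen where they are.

Things in the scene. Friction and masses are not known exactly. Their poses are not given: they have to be found in the camera images.
- rack: fixed wooden drying rack, all 22 high: back rail 448 long (front face at x +42 mm) and five dividers 8 thick from it to x -33, forming four bays 102 wide, 110 apart, open towards -x (the robot). No floor: coasters slide on the table top. Origin at table height, mid-row, on the line of the centres of fully home coasters; x points into the bays, y along the row
- bay1 (a point): point at table height where the centre of a coaster lies when fully home in bay 1 (rack frame x 0, y +165 mm); axes as the rack's
- bay2 (a point): point at table height where the centre of a coaster lies when fully home in bay 2 (rack frame x 0, y +55 mm); axes as the rack's
- bay3 (a point): point at table height where the centre of a coaster lies when fully home in bay 3 (rack frame x 0, y -55 mm); axes as the rack's
- bay4 (a point): point at table height where the centre of a coaster lies when fully home in bay 4 (rack frame x 0, y -165 mm); axes as the rack's
- coaster_a: round coaster 84 mm in diameter lying in one of the rack's bays, fully home or some 3 to 4 cm short of it; black rim 16 mm high, on top the wet painted face 74 mm in diameter, raised 2 mm (18 mm overall); about 0.2 kg; origin at the centre of its underside, z up
- coaster_b: round coaster 84 mm in diameter lying in one of the rack's bays, fully home or some 3 to 4 cm short of it; black rim 16 mm high, on top the wet painted face 74 mm in diameter, raised 2 mm (18 mm overall); about 0.2 kg; origin at the centre of its underside, z up
- coaster_c: round coaster 84 mm in diameter lying in one of the rack's bays, fully home or some 3 to 4 cm short of it; black rim 16 mm high, on top the wet painted face 74 mm in diameter, raised 2 mm (18 mm overall); about 0.2 kg; origin at the centre of its underside, z up
- coaster_d: the loose coaster, the same as the others, lying on the table in front of the rack; origin at the centre of its underside, z up
- coaster_a_face: the wet painted face on top of coaster_a, carried by it: 74 mm disc, 2 mm thick, inset 5 mm from the rim; same origin and axes as coaster_a
- coaster_b_face: the wet painted face on top of coaster_b, carried by it: 74 mm disc, 2 mm thick, inset 5 mm from the rim; same origin and axes as coaster_b
- coaster_c_face: the wet painted face on top of coaster_c, carried by it: 74 mm disc, 2 mm thick, inset 5 mm from the rim; same origin and axes as coaster_c
- coaster_d_face: the wet painted face on top of coaster_d, carried by it: 74 mm disc, 2 mm thick, inset 5 mm from the rim; same origin and axes as coaster_d
- paint_jar: bystander: small glass jar of paint with white lid, 40 diameter, 52 tall (mm); origin at its underside
- water_cup: bystander: small steel rinsing cup, 40 diameter at the rim, 50 tall (mm); origin at its underside
- brush_mug: bystander: white mug 72 diameter, 85 tall, with brushes reaching 125 high (mm); origin at its underside
- varnish: bystander: green bottle 60 diameter, 115 tall (mm); origin at its underside
- tape_roll: bystander: brown tape roll lying flat, 96 diameter, 45 tall (mm); origin at its underside
- marker: bystander: white pen with green cap, 130 x 16 x 16, lying flat, long axis x (mm); origin at its underside
Not all that is in view belongs to the job. Leave any purple look-alike of the coaster_d alone.

How it is judged:
By the outcome, as a careful person would: the job done as asked, in the order asked, and still so for the second after the job is handed in, with the robot touching nothing.
It also fails if it takes over 54 s, if anything falls off the work surface, if the arm or the gripper's body presses on something with over 40 N, if the wrist force passes 120 N, or if a joint passes its speed limit or range.

## Working session

There is one attempt and no reset: what is moved stays moved. The work goes in short steps, Python scripts to look and compute and a tool call to move; the robot and the scene stay as the last step left them, time stands still between calls to the robot, and variables do not carry over. Pictures are saved under pics/ and viewed, about 8 in all and at most 12, crops included, and the job is handed in when it is done.

Besides the shell and the picture viewer there is one more tool, called after "Request:" in YAML: its name, and indented under it one key for each argument. jog_arm: Moves the arm, as the interface text tells. Its arguments: {"type":"object","properties":{"travel":{"type":"array"},"dr":{"type":"array"},"hand":{"type":"number"}},"required":["travel","dr"]}

```bash
mkdir -p pics; cat > h.py <<'E'
import numpy as np, cv2
from workcell import telemetry, imaging, ticket
def grab(name,fn=None):
    d=imaging.get_image(name)
    if fn: cv2.imwrite('pics/'+fn,cv2.resize(d['pixels'][:,:,::-1],(768,576),interpolation=cv2.INTER_CUBIC))
    return d
def cloud(d):
    Z=d['range_z'].astype(float); v,u=np.mgrid[:Z.shape[0],:Z.shape[1]]
    P=np.stack([(u-d['cx'])/d['fx']*Z,(v-d['cy'])/d['fy']*Z,Z,np.ones_like(Z)],-1)
    W=P@np.linalg.inv(d['extrinsics']).T
    W[Z==0]=np.nan
    return W[...,:3]
E
python3 - <<'E'
from h import *
o=telemetry.get_obs();print({k:np.round(v,3) for k,v in o.items()})
for n in('top','side'):
    d=grab(n,n+'0.png');np.savez(n+'0.npz',**d);print(n,d['fx'],d['cx'],d['cy'],np.round(np.linalg.inv(d['extrinsics']),3))
E
```

```text
{'t': np.float64(0.0), 'qpos': array([-1.28 ,  0.424,  1.631, -0.   ,  1.089, -0.019]), 'qvel': array([ 0.   , -0.001, -0.   ,  0.001, -0.001,  0.001]), 'joint_torque': array([ 0.0000e+00, -5.4462e+01, -2.7367e+01,  6.4000e-02,  2.3000e-02,
       -0.0000e+00]), 'ee_pos': array([ 190.415, -594.707,  221.887]), 'orientation': array([-2.537e+00,  1.852e+00,  2.000e-03]), 'ft_force': array([-0.842, -0.262, -0.004]), 'moment': array([-0.017, -0.046,  0.002]), 'width': np.float64(87.803)}
top 349.2961617282918 254.75934439742602 188.529265663763 [[-2.400000e-02 -9.940000e-01  1.080000e-01  3.930500e+02]
 [-1.000000e+00  2.400000e-02 -1.000000e-03  3.651600e+01]
 [-2.000000e-03 -1.080000e-01 -9.940000e-01  1.056806e+03]
 [ 0.000000e+00  0.000000e+00  0.000000e+00  1.000000e+00]]
side 385.1080085082479 256.32254765997374 193.68658922142257 [[ 9.95000e-01 -7.80000e-02  5.60000e-02  4.41452e+02]
 [-9.60000e-02 -7.57000e-01  6.47000e-01 -6.38644e+02]
 [-8.00000e-03 -6.49000e-01 -7.61000e-01  8.33590e+02]
 [ 0.00000e+00  0.00000e+00  0.00000e+00  1.00000e+00]]
```

View pics/top0.png

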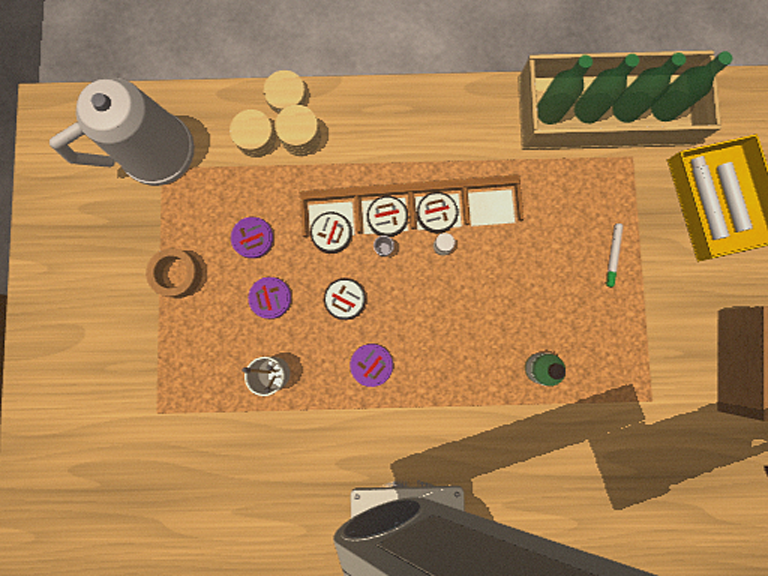

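View pics/side0.png

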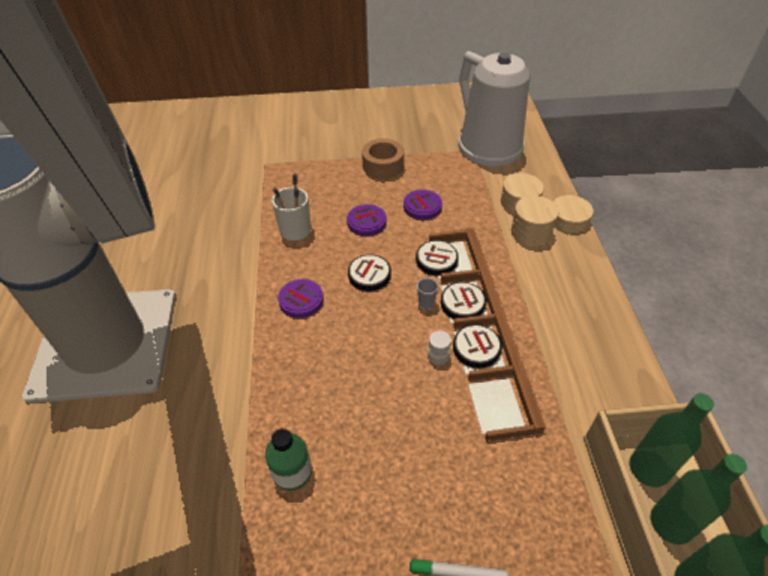

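The top view shows the loose coaster at enlarged pixel (345,298). The protruding coaster is at (331,232) in the left bay (bay 1), and the empty bay is on the right at (491,207), bay 4. The cup is at (385,245) and the jar at (446,243), both in front of the middle bays. The purple discs are look-alikes.

```bash
cat >> h.py <<'E'
def unproj(d,uv,z):
    uv=np.atleast_2d(uv).astype(float);M=np.linalg.inv(d['extrinsics'])
    r=np.c_[(uv[:,0]-d['cx'])/d['fx'],(uv[:,1]-d['cy'])/d['fy'],np.ones(len(uv))]@M[:3,:3].T
    return M[:3,3]+r*((z-M[2,3])/r[:,2])[:,None]
def proj(d,P):
    P=np.atleast_2d(P);C=P@d['extrinsics'][:3,:3].T+d['extrinsics'][:3,3]
    return C[:,:2]/C[:,2:]*[d['fx'],d['fy']]+[d['cx'],d['cy']]
def coaster(d,xy,r=60):
    """black-rim outline + white face -> centre. white blob hull centroid at z=18"""
    c=proj(d,[[*xy,18]])[0]; hsv=cv2.cvtColor(d['pixels'],cv2.COLOR_RGB2HSV)
    m=((hsv[...,1]<70)&(hsv[...,2]>130)).astype(np.uint8)
    n,l,s,cc=cv2.connectedComponentsWithStats(m)
    i=min((i for i in range(1,n) if s[i,4]>80),key=lambda i:np.hypot(*(cc[i]-c)))
    p=np.argwhere(l==i)[:,::-1].astype(np.int32); h=cv2.convexHull(p)
    W=unproj(d,h[:,0],18)[:,:2]
    (cx,cy),R=cv2.minEnclosingCircle(W.astype(np.float32))
    return np.round([cx,cy,2*R],1)
E
python3 - <<'E'
from h import *
for n in('top','side'):
    d=dict(np.load(n+'0.npz'));print(n)
    pts={'top':dict(loose=(345,298),b1=(331,232),b2=(387,215),b3=(437,212)),'side':dict(loose=(370,272),b1=(438,256),b2=(463,300),b3=(478,345))}[n]
    for k,p in pts.items():
        w=unproj(d,np.array(p)/1.5,18)[0,:2];print(k,w.round(),coaster(d,w))
    W=cloud(d); m=(abs(W[...,2]-22)<3)&(W[...,0]>500)&(W[...,0]<800)&(abs(W[...,1]-20)<300)
    hsv=cv2.cvtColor(d['pixels'],cv2.COLOR_RGB2HSV)
    m&=(hsv[...,1]>90)
    P=W[m];print(m.sum(),'zmed',np.median(P[:,2]))
    # corners of rack (rows of extreme)
    print('rect',cv2.minAreaRect(P[:,:2].astype(np.float32)))
d=dict(np.load('top0.npz'))
for k,p,z in [('cup',(385,243),50),('jar',(446,241),52),('mug',(265,375),85),('bottle',(546,369),100),('marker',(615,255),16),('tape',(174,272),45),('purple1',(252,237),18),('purple2',(270,298),18),('purple3',(372,365),18)]: print(k,unproj(d,np.array(p)/1.5,z)[0].round())
im=d['pixels'][105:225,180:370,::-1];cv2.imwrite('pics/crop0.png',cv2.resize(im,None,fx=4,fy=4,interpolation=cv2.INTER_CUBIC))
E
```

```text
top
loose [478. 110.] [477.9 112.5  75. ]
b1 [612. 136.] [632.7 135.8 112.6]
b2 [644.  23.] [644.5  29.3 106.3]
b3 [647. -79.] [661.1 -80.1  95.9]
1417 zmed 21.65919883916513
rect ((648.400146484375, 21.374755859375), (595.7054443359375, 300.13812255859375), 89.46956634521484)
side
loose [478. 104.] [476.  112.7  76.3]
b1 [614. 132.] [627.8 129.5 109.1]
b2 [642.  17.] [641.9  28.6  85.9]
b3 [649. -84.] [650.  -76.1  79.7]
1418 zmed 21.361489922642022
rect ((646.5289916992188, 20.1043701171875), (595.2713012695312, 296.82012939453125), 89.54670715332031)
cup [580.  28.  50.]
jar [581. -90.  52.]
mug [334. 254.  85.]
bottle [ 334. -256.  100.]
marker [ 551. -433.   16.]
tape [534. 441.  45.]
purple1 [605. 296.  18.]
purple2 [481. 259.  18.]
purple3 [345.  60.  18.]
```

View pics/crop0.png

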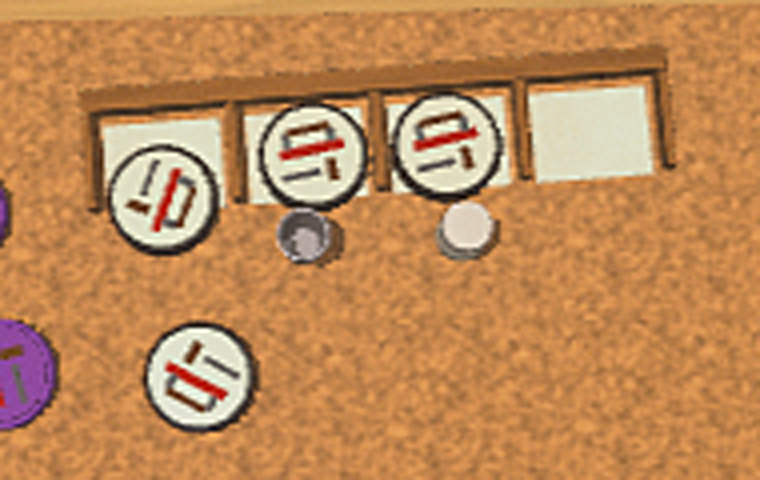

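The enlarged crop shows coaster centres at about (163,200), (313,157), (447,146), and the loose one at (202,377). Divider front ends are at (95,212), (239,202), (382,190), (526,180) and (670,167).

```bash
cat >> h.py <<'E'
def rackfit(W):  # W: 5 divider front tip centres (y descending)
    R=np.array([[-33,220-110*i] for i in range(5)],float)
    a,b=R-R.mean(0),W-W.mean(0);th=np.arctan2((a[:,0]*b[:,1]-a[:,1]*b[:,0]).sum(),(a*b).sum())
    M=np.array([[np.cos(th),-np.sin(th)],[np.sin(th),np.cos(th)]]);t=W.mean(0)-M@R.mean(0)
    return th,M,t,W-(R@M.T+t)
E
python3 - <<'E'
from h import *
d=dict(np.load('top0.npz'))
f=lambda p,z:unproj(d,np.array(p)/4+[180-.375,105-.375],z)[:,:2]
T=f([(95,212),(239,202),(382,190),(526,180),(670,167)],22)
th,M,t,res=rackfit(T);print('tips',T.round(),'th',th,'t',t.round(1),res.round(1))
B=f([(100,113),(662,72)],22);print('rail front edge in rack',((B-t)@M).round(1))
C=f([(163,200),(313,157),(447,146),(202,377)],17);print('coasters world',C.round(1),'rack',((C-t)@M).round(1))
for y in(165,55,-55,-165):print(y,(M@[0,y]+t).round(1))
# depth-based rail: edge & cup/jar/objects above 30
W=cloud(d);
for nm,c,z in(('cup',(580,28),45),('jar',(581,-90),48),('mug',(334,254),75)):
    m=(np.hypot(W[...,0]-c[0],W[...,1]-c[1])<50)&(abs(W[...,2]-z-5)<6);print(nm,cv2.minEnclosingCircle(W[m][:,:2].astype(np.float32)))
for c in C:
    m=(np.hypot(W[...,0]-c[0],W[...,1]-c[1])<46)&(abs(W[...,2]-17)<2.5);print((W[m].min(0)+W[m].max(0))/2,np.ptp(W[m],0))
print('table z',np.nanmedian(W[200:250,250:300,2]))
E
```

```text
tips [[ 603.  188.]
 [ 608.   80.]
 [ 615.  -28.]
 [ 619. -137.]
 [ 627. -246.]] th 0.05435732880132724 t [647.3 -27. ] [[ 0.6 -2.8]
 [-0.4 -1.5]
 [ 0.2  0.4]
 [-0.8  1.5]
 [ 0.5  2.4]]
rail front edge in rack [[  43.3  208.6]
 [  41.3 -219.5]]
coasters world [[612.  137.3]
 [642.4  23. ]
 [648.4 -79. ]
 [477.  110. ]] rack [[ -26.3  165.9]
 [  -2.2   50.1]
 [  -1.8  -52. ]
 [-162.6  146. ]]
165 [638.4 137.8]
55 [644.3  28. ]
-55 [650.3 -81.9]
-165 [ 656.3 -191.7]
cup ((577.1837768554688, 33.18653106689453), 19.515546798706055)
jar ((580.332275390625, -86.62052154541016), 18.430448532104492)
mug ((333.0078430175781, 257.5273132324219), 35.918643951416016)
[614.06038345 138.45834767  16.99935092] [80.34103966 79.15080527  4.99665887]
[643.82806224  21.08841766  16.99503088] [82.94358906 88.01845775  4.94254622]
[648.85747927 -77.94862405  17.00013527] [81.65889201 79.81542792  4.98173437]
[478.36684588 113.42777404  17.01133361] [81.39148527 83.72596212  4.96309568]
table z 1.5682315132131635
```

Request:
jog_arm:
  travel:
    - [0.05,0.09,0]
    - [0.1,0.18,0]
    - [0.15,0.27,0]
    - [0.2,0.36,0]
    - [0.25,0.45,0]
    - [0.3,0.55,0]
    - [0.35,0.65,0]
    - [0.4,0.75,0]
    - [0.45,0.85,0]
    - [0.5,0.95,0]
  dr:
    - [0,0,0.08]
    - [0,0,0.16]
    - [0,0,0.24]
    - [0,0,0.32]
    - [0,0,0.4]
    - [0,0,0.48]
    - [0,0,0.56]
    - [0,0,0.64]
    - [0,0,0.72]
    - [0,0,0.802]
  hand: 0.136

```text
t: 1.1
ee_pos: [390.7, -213.0, 221.9]
orientation: [-3.142, -0.006, 0.002]
ft_force: [0.3, -0.2, -0.2]
width: 49.9
```

Request:
jog_arm:
  travel:
    - [0.03,0.11,0]
    - [0.06,0.22,0]
    - [0.09,0.33,0]
    - [0.12,0.44,0]
    - [0.15,0.55,-0.02]
    - [0.18,0.66,-0.06]
    - [0.2,0.77,-0.1]
    - [0.217,0.88,-0.14]
    - [0.217,0.968,-0.2]
    - [0.217,0.968,-0.25]
  dr:
    - [0,0,0]
    - [0,0,0]
    - [0,0,0]
    - [0,0,0]
    - [0,0,0]
    - [0,0,0]
    - [0,0,0]
    - [0,0,0]
    - [0,0,0]
    - [0,0,0]

```text
t: 2.1
ee_pos: [477.7, 177.8, 120.9]
orientation: [-3.141, -0.012, 0.001]
ft_force: [0.1, 0.2, -0.1]
width: 50.0
```

Request:
jog_arm:
  travel:
    - [0,0,-0.05]
    - [0,0,-0.1]
    - [0,0,-0.15]
    - [0,0,-0.19]
    - [0,0,-0.22]
    - [0,0,-0.245]
    - [0,0,-0.265]
    - [0,0,-0.28]
    - [0,0,-0.284]
    - [0,0,-0.284]
  dr:
    - [0,0,0]
    - [0,0,0]
    - [0,0,0]
    - [0,0,0]
    - [0,0,0]
    - [0,0,0]
    - [0,0,0]
    - [0,0,0]
    - [0,0,0]
    - [0,0,0]

```text
t: 3.1
ee_pos: [477.7, 177.8, 7.3]
orientation: [-3.141, -0.012, 0.001]
ft_force: [0.2, 0.4, -0.8]
width: 49.7
```

```bash
python3 - <<'E'
from h import *
d=grab('side');im=d['pixels'][110:250,150:350,::-1];cv2.imwrite('pics/s1.png',cv2.resize(im,None,fx=4,fy=4,interpolation=cv2.INTER_CUBIC))
E
```

```text
(no output)
```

View pics/s1.png

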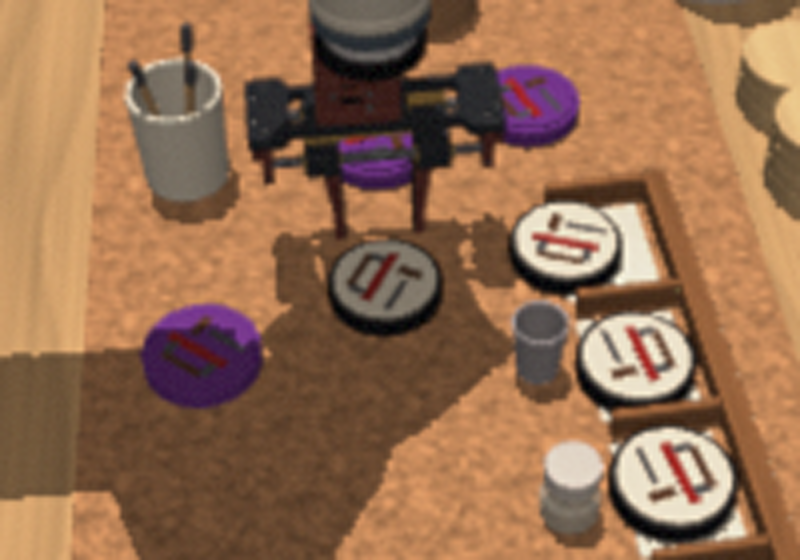

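The fingers stand at (340,230) and (420,225), just behind the loose coaster at (385,285) and evenly astride it. I'll push it towards -y.

Request:
jog_arm:
  travel:
    - [0,-0.02,0]
    - [0,-0.04,0]
    - [0,-0.065,0]
    - [0,-0.095,0]
    - [0,-0.125,0]
    - [0,-0.155,0]
    - [0,-0.185,0]
    - [0,-0.215,0]
    - [0,-0.245,0]
    - [0,-0.275,0]
  dr:
    - [0,0,0]
    - [0,0,0]
    - [0,0,0]
    - [0,0,0]
    - [0,0,0]
    - [0,0,0]
    - [0,0,0]
    - [0,0,0]
    - [0,0,0]
    - [0,0,0]

```text
t: 4.15
ee_pos: [477.9, 66.9, 7.6]
orientation: [-3.14, -0.012, 0.0]
ft_force: [0.8, 3.7, 3.5]
width: 49.6
```

Request:
jog_arm:
  travel:
    - [0,-0.03,0]
    - [0,-0.06,0]
    - [0,-0.09,0]
    - [0,-0.12,0]
    - [0,-0.15,0]
    - [0,-0.18,0]
    - [0,-0.21,0]
    - [0,-0.24,0]
    - [0,-0.27,0]
    - [0,-0.3,0]
  dr:
    - [0,0,0]
    - [0,0,0]
    - [0,0,0]
    - [0,0,0]
    - [0,0,0]
    - [0,0,0]
    - [0,0,0]
    - [0,0,0]
    - [0,0,0]
    - [0,0,0]

```text
t: 5.15
ee_pos: [477.8, -54.1, 7.5]
orientation: [-3.14, -0.012, 0.001]
ft_force: [-0.1, 3.6, 2.7]
width: 49.9
```

Request:
jog_arm:
  travel:
    - [0,-0.03,0]
    - [0,-0.06,0]
    - [0,-0.09,0]
    - [0,-0.12,0]
    - [0,-0.15,0]
    - [0,-0.18,0]
    - [0,-0.21,0]
    - [0,-0.235,0]
    - [0,-0.25,0]
    - [0,-0.26,0]
  dr:
    - [0,0,0]
    - [0,0,0]
    - [0,0,0]
    - [0,0,0]
    - [0,0,0]
    - [0,0,0]
    - [0,0,0]
    - [0,0,0]
    - [0,0,0]
    - [0,0,0]

```text
t: 6.15
ee_pos: [477.7, -158.7, 7.5]
orientation: [-3.14, -0.011, 0.001]
ft_force: [0.4, 5.0, 2.9]
width: 49.9
```

Request:
jog_arm:
  travel:
    - [0,0.03,0]
    - [0,0.06,0]
    - [0,0.09,0.03]
    - [0,0.09,0.09]
    - [0,0.09,0.15]
    - [0,0.09,0.21]
    - [-0.08,0.06,0.24]
    - [-0.16,0,0.24]
    - [-0.24,-0.06,0.24]
    - [-0.28,-0.1,0.24]
  dr:
    - [0,0,0]
    - [0,0,0]
    - [0,0,0]
    - [0,0,-0.09]
    - [0,0,-0.18]
    - [0,0,-0.27]
    - [0,0,-0.36]
    - [0,0,-0.45]
    - [0,0,-0.54]
    - [0,0,-0.63]

```text
t: 7.15
ee_pos: [363.4, -197.9, 104.2]
orientation: [-2.766, 1.488, 0.001]
ft_force: [-0.2, -0.4, -1.5]
width: 49.9
```

```bash
python3 - <<'E'
from h import *
d=grab('top','t2.png');s=grab('side')
c=unproj(d,[254,188],0)
for q in(d,s): print(coaster(q,(476,-201)),coaster(q,(476,-180)))
E
```

```text
[ 478.1 -203.5   74.7] [ 478.1 -203.5   74.7]
[ 477.  -203.4   75.7] [ 477.  -203.4   75.7]
```

View pics/t2.png

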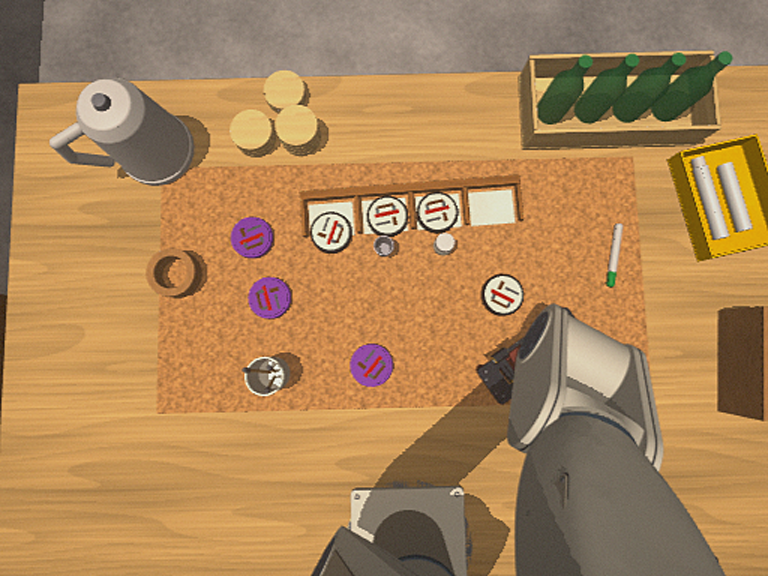

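The loose coaster has slid to about (478,-203) mm (pixel (503,294)), and everything else is where it was. Next I'll line up behind it for the push into bay 4.

Request:
jog_arm:
  travel:
    - [0.03,0,0]
    - [0.06,0,0]
    - [0.1,0,0]
    - [0.13,-0.01,0]
    - [0.15,-0.016,-0.02]
    - [0.15,-0.016,-0.08]
    - [0.15,-0.016,-0.14]
    - [0.15,-0.016,-0.19]
    - [0.15,-0.016,-0.225]
    - [0.15,-0.016,-0.24]
  dr:
    - [0,0,-0.08]
    - [0,0,-0.16]
    - [0,0,-0.24]
    - [0,0,-0.31]
    - [0,0,-0.336]
    - [0,0,-0.336]
    - [0,0,-0.336]
    - [0,0,-0.336]
    - [0,0,-0.336]
    - [0,0,-0.336]

```text
t: 8.25
ee_pos: [424.5, -203.4, 7.3]
orientation: [-2.288, 2.152, 0.002]
ft_force: [0.5, 0.2, -0.5]
width: 49.6
```

Request:
jog_arm:
  travel:
    - [0.02,0.001,0]
    - [0.04,0.002,0]
    - [0.065,0.0035,0]
    - [0.09,0.005,0]
    - [0.12,0.0065,0]
    - [0.15,0.008,0]
    - [0.18,0.01,0]
    - [0.21,0.0115,0]
    - [0.235,0.013,0]
    - [0.25,0.0135,0]
  dr:
    - [0,0,0]
    - [0,0,0]
    - [0,0,0]
    - [0,0,0]
    - [0,0,0]
    - [0,0,0]
    - [0,0,0]
    - [0,0,0]
    - [0,0,0]
    - [0,0,0]

```text
t: 9.25
ee_pos: [525.6, -198.0, 7.3]
orientation: [-2.288, 2.152, 0.001]
ft_force: [-4.1, -1.0, 4.6]
width: 49.8
```

```bash
python3 - <<'E'
from h import *
o=telemetry.get_obs();print(o['ee_pos'],o['ft_force'])
d=grab('side');im=d['pixels'][190:330,250:400,::-1];cv2.imwrite('pics/s3.png',cv2.resize(im,None,fx=4,fy=4,interpolation=cv2.INTER_CUBIC))
E
```

```text
[ 525.61181091 -197.9812607     7.27237348] [-4.06967009 -1.03569518  4.61904627]
```

View pics/s3.png

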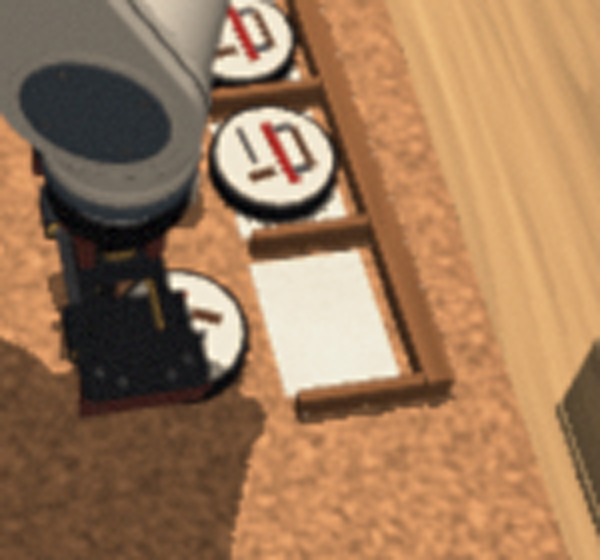

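The coaster's visible right rim is at crop (247,330), ahead of the empty bay centred near (342,315). I'll check the lateral alignment numerically.

```bash
python3 - <<'E'
from h import *
d=grab('side');f=lambda p:np.array(p)/4+[250-.375,190-.375]
# rim edge points of coaster_d face/white boundary from image: white pixels
hsv=cv2.cvtColor(d['pixels'],cv2.COLOR_RGB2HSV)
u0,v0=250+140//4,190+262//4
m=np.zeros(hsv.shape[:2],bool);m[v0:v0+36,u0:312]=True
m&=(hsv[...,1]<70)&(hsv[...,2]>120)
P=unproj(d,np.argwhere(m)[:,::-1],18)[:,:2]
# outer edge: for angles seen from tool centre, max radius
from scipy.optimize import least_squares
c=np.array([569,-196.]);
for _ in range(5):
    a=np.degrees(np.arctan2(*(P-c).T[::-1])); e=[]
    for k in range(-20,75,8):
        s=P[(a>=k)&(a<k+8)]
        if len(s): e.append(s[np.hypot(*(s-c).T).argmax()])
    e=np.array(e); r=least_squares(lambda x:np.hypot(*(e-x).T)-37,c);c=r.x
print(c,r.fun.round(1),len(e))
T=unproj(d,f([(255,240),(302,405)]),22);print('bay4 tips',T.round(1))
T2=unproj(d,f([(360,222),(440,380)]),22);print('rail ends',T2.round(1))
print('b3',coaster(d,(648,-79)))
E
```

```text
[ 568.64973745 -195.51855275] [-0.6 -0.6  0.3 -0.3  0.8 -0.   1.2 -0.2 -0.7  0.6 -1.4  0.5] 12
bay4 tips [[ 623.3 -143.3   22. ]
 [ 628.9 -254.2   22. ]]
rail ends [[ 690.5 -137.    22. ]
 [ 711.  -246.8   22. ]]
b3 [647.5 -75.4  82.3]
```

Top and side estimates put the coaster within about 2 mm of the bay line, against 9 mm of clearance, so I'll continue.

Request:
jog_arm:
  travel:
    - [0.015,0,0]
    - [0.035,0.001,0]
    - [0.055,0.002,0]
    - [0.08,0.003,0]
    - [0.105,0.0045,0]
    - [0.13,0.006,0]
    - [0.15,0.007,0]
    - [0.17,0.008,0]
    - [0.18,0.0085,0]
    - [0.19,0.009,0]
  dr:
    - [0,0,0]
    - [0,0,0]
    - [0,0,0]
    - [0,0,0]
    - [0,0,0]
    - [0,0,0]
    - [0,0,0]
    - [0,0,0]
    - [0,0,0]
    - [0,0,0]

```text
t: 10.35
ee_pos: [602.1, -194.4, 7.2]
orientation: [-2.287, 2.151, 0.0]
ft_force: [-1.7, 0.6, 0.8]
width: 49.9
```

Request:
jog_arm:
  travel:
    - [0.003,0,0]
    - [0.006,0,0]
    - [0.009,0,0]
    - [0.012,0.001,0]
    - [0.015,0.001,0]
    - [0.018,0.001,0]
    - [0.021,0.001,0]
    - [0.024,0.001,0]
    - [0.025,0.001,0]
    - [0.025,0.001,0]
  dr:
    - [0,0,0]
    - [0,0,0]
    - [0,0,0]
    - [0,0,0]
    - [0,0,0]
    - [0,0,0]
    - [0,0,0]
    - [0,0,0]
    - [0,0,0]
    - [0,0,0]

```text
t: 11.35
ee_pos: [612.2, -194.0, 7.2]
orientation: [-2.287, 2.151, -0.0]
ft_force: [-1.5, 0.8, -0.4]
width: 49.9
```

Request:
jog_arm:
  travel:
    - [0.001,0,0]
    - [0.002,0,0]
    - [0.003,0,0]
    - [0.004,0,0]
    - [0.005,0,0]
    - [0.006,0,0]
    - [0.006,0,0]
    - [0.006,0,0]
    - [0.006,0,0]
    - [0.006,0,0]
  dr:
    - [0,0,0]
    - [0,0,0]
    - [0,0,0]
    - [0,0,0]
    - [0,0,0]
    - [0,0,0]
    - [0,0,0]
    - [0,0,0]
    - [0,0,0]
    - [0,0,0]

```text
t: 12.35
ee_pos: [614.7, -194.1, 7.2]
orientation: [-2.287, 2.151, -0.0]
ft_force: [-1.7, -0.7, -0.3]
width: 50.1
```

Request:
jog_arm:
  travel:
    - [0.001,0,0]
    - [0.002,0,0]
    - [0.003,0,0]
    - [0.004,0,0]
    - [0.005,0,0]
    - [0.006,0,0]
    - [0.006,0,0]
    - [0.006,0,0]
    - [0.006,0,0]
    - [0.006,0,0]
  dr:
    - [0,0,0]
    - [0,0,0]
    - [0,0,0]
    - [0,0,0]
    - [0,0,0]
    - [0,0,0]
    - [0,0,0]
    - [0,0,0]
    - [0,0,0]
    - [0,0,0]

```text
t: 13.35
ee_pos: [615.8, -194.0, 7.1]
orientation: [-2.288, 2.152, 0.003]
ft_force: [-7.2, -0.0, 3.1]
width: 49.9
```

```bash
python3 - <<'E'
from h import *
o=telemetry.get_obs();print(o['ee_pos'],o['ft_force'])
d=grab('side');im=d['pixels'][190:330,250:400,::-1];cv2.imwrite('pics/s4.png',cv2.resize(im,None,fx=4,fy=4,interpolation=cv2.INTER_CUBIC))
E
```

```text
[ 615.77263284 -193.98682282    7.05285543] [-7.19078261 -0.041463    3.14122683]
```

View pics/s4.png

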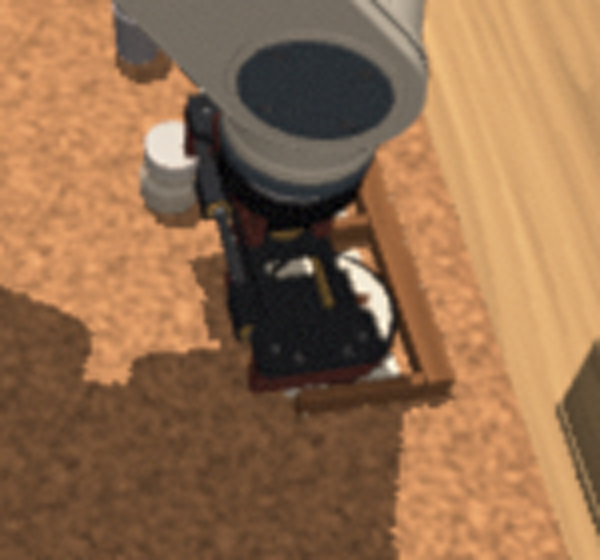

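The coaster's right rim at (395,310) is about at the rail edge. The force rose to 7 N with only half the commanded travel, which suggests rail contact. A slightly firmer push will confirm it.

Request:
jog_arm:
  travel:
    - [0.002,0,0]
    - [0.004,0,0]
    - [0.005,0,0]
    - [0.006,0,0]
    - [0.007,0,0]
    - [0.007,0,0]
    - [0.007,0,0]
    - [0.007,0,0]
    - [0.007,0,0]
    - [0.007,0,0]
  dr:
    - [0,0,0]
    - [0,0,0]
    - [0,0,0]
    - [0,0,0]
    - [0,0,0]
    - [0,0,0]
    - [0,0,0]
    - [0,0,0]
    - [0,0,0]
    - [0,0,0]

```text
t: 14.4
ee_pos: [616.0, -193.9, 6.9]
orientation: [2.287, -2.15, -0.01]
ft_force: [-10.9, -1.6, 6.7]
width: 50.2
```

Bay 4 is firm at 11 N with no further advance. I'll back off and go over to bay 1.

Request:
jog_arm:
  travel:
    - [-0.02,0,0]
    - [-0.05,-0.002,0]
    - [-0.09,-0.004,0]
    - [-0.13,-0.004,0.02]
    - [-0.148,0,0.1]
    - [-0.148,0,0.2]
    - [-0.148,0.08,0.26]
    - [-0.148,0.18,0.26]
    - [-0.148,0.28,0.26]
    - [-0.148,0.38,0.26]
  dr:
    - [0,0,0]
    - [0,0,0]
    - [0,0,0]
    - [0,0,0]
    - [0,0,0]
    - [0,0,0]
    - [0,0,0]
    - [0,0,0]
    - [0,0,0]
    - [0,0,0]

```text
t: 15.4
ee_pos: [556.8, -40.8, 111.5]
orientation: [2.287, -2.152, -0.007]
ft_force: [-0.2, -0.1, -0.0]
width: 49.4
```

Request:
jog_arm:
  travel:
    - [0,0.1,0]
    - [0,0.2,0]
    - [0,0.3,0]
    - [0,0.39,0]
    - [0,0.435,0]
    - [0,0.435,-0.07]
    - [0,0.435,-0.14]
    - [0,0.435,-0.2]
    - [0,0.435,-0.245]
    - [0,0.435,-0.26]
  dr:
    - [0,0,0]
    - [0,0,0]
    - [0,0,0]
    - [0,0,0]
    - [0,0,0]
    - [0,0,0]
    - [0,0,0]
    - [0,0,0]
    - [0,0,0]
    - [0,0,0]

```text
t: 16.4
ee_pos: [555.5, 132.9, 5.9]
orientation: [2.286, -2.151, -0.009]
ft_force: [0.4, -0.0, -0.2]
width: 49.8
```

Request:
jog_arm:
  travel:
    - [0.01,0,0.002]
    - [0.02,0.001,0.003]
    - [0.03,0.0015,0.003]
    - [0.04,0.002,0.003]
    - [0.052,0.003,0.003]
    - [0.064,0.0035,0.003]
    - [0.075,0.004,0.003]
    - [0.085,0.005,0.003]
    - [0.092,0.005,0.003]
    - [0.096,0.005,0.003]
  dr:
    - [0,0,0]
    - [0,0,0]
    - [0,0,0]
    - [0,0,0]
    - [0,0,0]
    - [0,0,0]
    - [0,0,0]
    - [0,0,0]
    - [0,0,0]
    - [0,0,0]

```text
t: 17.4
ee_pos: [593.8, 134.8, 7.1]
orientation: [2.285, -2.151, -0.01]
ft_force: [-5.1, -0.0, 5.9]
width: 50.0
```

Request:
jog_arm:
  travel:
    - [0.001,0,0]
    - [0.002,0,0]
    - [0.003,0,0]
    - [0.004,0,0]
    - [0.006,0,0]
    - [0.008,0,0]
    - [0.01,0,0]
    - [0.01,0,0]
    - [0.01,0,0]
    - [0.01,0,0]
  dr:
    - [0,0,0]
    - [0,0,0]
    - [0,0,0]
    - [0,0,0]
    - [0,0,0]
    - [0,0,0]
    - [0,0,0]
    - [0,0,0]
    - [0,0,0]
    - [0,0,0]

```text
t: 18.4
ee_pos: [597.7, 134.7, 7.1]
orientation: [2.285, -2.151, -0.01]
ft_force: [-5.0, -0.0, 5.1]
width: 49.9
```

Request:
jog_arm:
  travel:
    - [0.001,0,0]
    - [0.002,0,0]
    - [0.003,0,0]
    - [0.004,0,0]
    - [0.005,0,0]
    - [0.006,0,0]
    - [0.006,0,0]
    - [0.006,0,0]
    - [0.006,0,0]
    - [0.006,0,0]
  dr:
    - [0,0,0]
    - [0,0,0]
    - [0,0,0]
    - [0,0,0]
    - [0,0,0]
    - [0,0,0]
    - [0,0,0]
    - [0,0,0]
    - [0,0,0]
    - [0,0,0]

```text
t: 19.4
ee_pos: [598.7, 134.7, 7.0]
orientation: [2.283, -2.149, -0.013]
ft_force: [-9.0, 1.1, 6.4]
width: 50.0
```

Request:
jog_arm:
  travel:
    - [0.001,0,0]
    - [0.002,0,0]
    - [0.003,0,0]
    - [0.004,0,0]
    - [0.005,0,0]
    - [0.006,0,0]
    - [0.006,0,0]
    - [0.006,0,0]
    - [0.006,0,0]
    - [0.006,0,0]
  dr:
    - [0,0,0]
    - [0,0,0]
    - [0,0,0]
    - [0,0,0]
    - [0,0,0]
    - [0,0,0]
    - [0,0,0]
    - [0,0,0]
    - [0,0,0]
    - [0,0,0]

```text
t: 20.4
ee_pos: [598.8, 134.6, 6.9]
orientation: [2.281, -2.147, -0.018]
ft_force: [-11.1, 1.3, 9.8]
width: 50.1
```

Stalled at x = 598.8, matching the bay 4 prediction of 598. I'll retreat and check.

Request:
jog_arm:
  travel:
    - [-0.02,-0.001,0]
    - [-0.05,-0.003,0]
    - [-0.09,-0.005,0]
    - [-0.13,-0.006,0.02]
    - [-0.15,-0.006,0.1]
    - [-0.17,-0.006,0.2]
    - [-0.25,-0.006,0.28]
    - [-0.33,-0.05,0.34]
    - [-0.4,-0.1,0.4]
    - [-0.4,-0.15,0.45]
  dr:
    - [0,0,0]
    - [0,0,0]
    - [0,0,0]
    - [0,0,0]
    - [0,0,0]
    - [0,0,0]
    - [0,0,0]
    - [0,0,0]
    - [0,0,0]
    - [0,0,0]

```text
t: 21.4
ee_pos: [435.0, 74.0, 187.4]
orientation: [2.281, -2.144, -0.019]
ft_force: [1.6, -0.3, -0.0]
width: 49.7
```

```bash
python3 - <<'E'
from h import *
print(telemetry.get_obs()['ee_pos'])
d=grab('top');np.savez('top5.npz',**d);im=d['pixels'][105:225,180:370,::-1];cv2.imwrite('pics/t5.png',cv2.resize(im,None,fx=4,fy=4,interpolation=cv2.INTER_CUBIC))
s=grab('side');im=s['pixels'][140:320,240:390,::-1];cv2.imwrite('pics/s5.png',cv2.resize(im,(500,600),interpolation=cv2.INTER_CUBIC))
E
```

```text
[434.97795758  74.03042004 187.43783612]
```

View pics/t5.png

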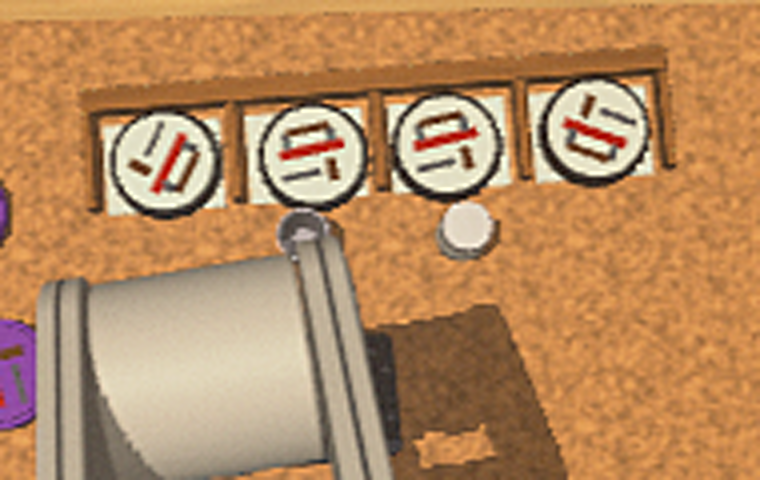

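View pics/s5.png

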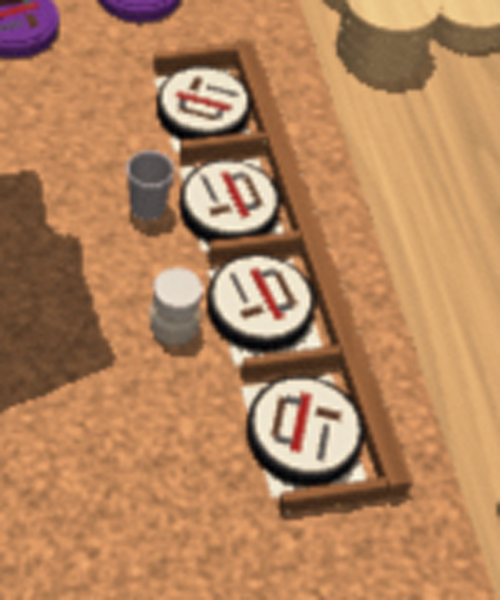

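In the top crop the centres are at about (166,162), (313,157), (447,146) and (594,131). All four look seated, but I'll measure depth and tilt precisely.

```bash
python3 - <<'E'
from h import *
from scipy.optimize import least_squares
d=dict(np.load('top5.npz'));d0=dict(np.load('top0.npz'))
f=lambda p:np.array(p)/4+[180-.375,105-.375]
M,t=rackfit(unproj(d0,f([(95,212),(239,202),(382,190),(526,180),(670,167)]),22)[:,:2])[1:3]
W=cloud(d)
g=cv2.cvtColor(d['pixels'],cv2.COLOR_RGB2GRAY).astype(float)
for n,p in(('b1',(166,162)),('b2',(313,157)),('b3',(447,146)),('b4',(594,131))):
    c=unproj(d,f(p),18)[0,:2]
    for _ in range(4): # white->black transition r~37..: darkest ring r~39.5
        an=np.radians(np.arange(0,360,6));rs=np.arange(33,46,.5);E=[]
        for a in an:
            q=proj(d,np.c_[c[0]+rs*np.cos(a),c[1]+rs*np.sin(a),17+0*rs]).astype(np.float32)
            v=cv2.remap(g.astype(np.float32),q[:,:1],q[:,1:],cv2.INTER_LINEAR)[:,0]
            r=rs[np.gradient(v).argmin()];E.append(c+r*np.array([np.cos(a),np.sin(a)]))
        E=np.array(E);s=least_squares(lambda x:np.hypot(*(E-x[:2]).T)-x[2],[*c,37],loss='soft_l1');c=s.x[:2]
    m=(np.hypot(W[...,0]-c[0],W[...,1]-c[1])<32);A=np.c_[W[m][:,:2]-c,np.ones(m.sum())]
    k=np.linalg.lstsq(A,W[m][:,2],rcond=None)[0]
    print(n,c.round(1),'R',s.x[2].round(1),'rack',((c-t)@M).round(1),'tilt deg',np.degrees(k[:2]).round(2),'z',k[2].round(1))
E
```

```text
b1 [642.3 136.5] R 37.0 rack [  3.8 163.5] tilt deg [-0.17 -0.43] z 18.8
b2 [644.3  23. ] R 37.0 rack [-0.3 50.1] tilt deg [-0.15 -0.14] z 18.9
b3 [650.2 -78.7] R 36.9 rack [  0.1 -51.8] tilt deg [ 0.12 -0.23] z 18.9
b4 [ 659.4 -192.3] R 36.9 rack [   3.1 -165.8] tilt deg [-1.15  0.67] z 19.0
```

```bash
python3 - <<'E'
from h import *
s=grab('side');s0=dict(np.load('side0.npz'));t=grab('top')
for nm,q in(('side',s),('top',t)):
    W=cloud(q)
    for n,c in(('b1',(642,136.5)),('b2',(644,23)),('b3',(650,-79)),('b4',(659,-192.3))):
        m=(np.hypot(W[...,0]-c[0],W[...,1]-c[1])<28)&(W[...,2]>5)&(W[...,2]<40);A=np.c_[W[m][:,:2]-c,np.ones(m.sum())]
        k=np.linalg.lstsq(A,W[m][:,2],rcond=None)[0];print(nm,n,m.sum(),'tilt',np.degrees(k[:2]).round(2),'z',k[2].round(1))
def objs(q):
    W=cloud(q);o=[]
    for c,z in(((577,33),50),((580,-87),52)):
        m=(np.hypot(W[...,0]-c[0],W[...,1]-c[1])<35)&(W[...,2]>40)&(W[...,2]<60);o.append(np.median(W[m],0).round(1))
    return o
print(objs(s0),objs(s))
diff=np.abs(s['pixels'].astype(int)-s0['pixels']).max(2)
for n,c in(('cup',(577,33,25)),('jar',(580,-87,25)),('bottle',(334,-256,60)),('marker',(551,-433,8)),('tape',(534,441,20)),('mug',(334,254,50))):
    u,v=proj(s,[c])[0].astype(int);print(n,np.median(diff[max(v-8,0):v+9,max(u-8,0):u+9]))
E
```

```text
side b1 201 tilt [ 0.12 -0.44] z 17.8
side b2 248 tilt [-0.14 -0.02] z 17.8
side b3 312 tilt [-0.03  0.32] z 18.0
side b4 379 tilt [-0.02  0.09] z 17.8
top b1 263 tilt [ 0.45 -0.96] z 18.7
top b2 264 tilt [-0.27  0.04] z 18.9
top b3 258 tilt [0.23 0.38] z 18.6
top b4 262 tilt [-0.61  0.37] z 19.0
[array([577. ,  37.8,  46.7]), array([578.6, -91.2,  51.2])] [array([575.9,  34.3,  47.2]), array([579.5, -91. ,  51.1])]
cup 10.0
jar 14.0
bottle 7.0
marker 16.0
tape 9.0
mug 11.0
```

```bash
python3 -c "
from h import *
print(ticket.close_job())"
```

```text
the job is handed in; nothing more can be done
None
```

The loose coaster is in bay 4, the protruding one in bay 1 is pushed in, and the job was handed in at about 21.5 s with the arm clear. The handover gave no verdict.

- **How:** I used the two fingers, set 50 mm apart, as a cradle behind the coaster rims. I pushed the loose coaster along -y and then into bay 4, and after that pushed the bay 1 coaster in. Each push ended where the arm stopped advancing at about 11 N along the push.
- **Seating:** All four coasters are one to a bay. In the top image the bay 1 and bay 4 coasters measure about 3.5 mm deeper than the bay 2 and bay 3 coasters. Those two may therefore be a few mm off the rail. I took them as already home and left them, because the cup and jar stand close in front.
- **Flatness:** The side camera shows all four lying flat, with tilt under 0.5° and the top face at about 18 mm. The top camera read up to about 1.2° on bay 4, which I put down to depth noise.
- **Bystanders:** The cup is at the same pixel as at the start. The cup's depth estimate differed by about 3.5 mm between the first and last images, which I read as noise on the hollow rim. The jar, mug, bottle, tape and pen showed no visible change.

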